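# Soldering iron out of its stand and poised level over the board

## Task

Get ready to solder: take the cordless soldering iron by its handle, draw it out of the sleeve of its stand, turn it level and hold it raised with its tip two to five centimetres above the middle of the circuit board in the bench vice. Do not let the iron touch the vice or the board, leave the other things on the bench where they are, and finish while holding the iron still there.

Things in the scene. Friction and masses are not known exactly. Their poses are not given: they have to be found in the camera images.
- iron: Loose cordless soldering iron, 0.13 kg. Origin on its axis at mid handle; +x to the tip, y level at the start. Flat-sided black handle 110 (x -55 to 55) by 24 (y) by 26 (z) mm; collar 30 mm across (x 55 to 59), barrel 10 mm thick to x 125, point at x 145. Starts leaning 45 degrees, tip down, barrel in the stand's sleeve, collar on its mouth, handle free above.
- iron_tip (a point): The very point of the iron, 145 mm from the iron's origin along its +x.
- stand: Iron stand, fixed: steel base 130 by 85 by 14 mm and a leaning sleeve 90 mm long, 24 mm thick with its wire coil, bore 13 mm. Origin at the underside near the base's middle; z up. The sleeve lies in the stand's x-z plane at 45 degrees, mouth up and towards -x (roughly to the robot): the iron draws out along -x and +z equally.
- stand_mouth (a point): Centre of the sleeve's upper opening, 92 mm above the bench.
- vice: Small bench vice, fixed: base 100 by 80 mm, jaws 60 (x) by 94 (y, over both) mm, tops 134 mm above the bench; screw with cross bar out to 100 mm on the -y side, 88 mm high. A circuit board 70 (x) by 50 (y) mm is clamped level in it, upper face 126 mm above the bench, parts on it up to 4 mm. Origin at the base's underside, below the board's middle; z up.
- board_mid (a point): Middle of the circuit board's upper face, 126 mm above the bench (a small round brass pad).
- reel: Bystander, loose: solder reel standing on end, 54 mm across, 48 mm high; origin at its underside centre.
- radio0: Bystander, loose: black radio module 75 by 42 by 24 mm with an upright stub antenna (7 mm thick, to 109 mm high, 25 mm from the centre along +x); origin at its underside centre. On the robot's right.
- radio1: Bystander, loose: the same kind of radio module, on the robot's left.
- cleaner: Bystander, loose: round tip-cleaner pot, 66 mm across, 42 mm high with its wool; origin at its underside centre.
Things that resemble listed ones, but are neither listed nor needed, are in the scene too. Of the things like the iron, leave any that is green; of the rest the smaller one is meant. Leave any red look-alike of the stand alone.

How it is judged:
By the outcome, as a careful person would: the job done as asked, in the order asked, and still so for the second after the job is handed in, while the arm keeps its last pose, push and grip.
It also fails if it takes over 35 s, if anything falls off the work surface, if the arm or the gripper's body presses on something with over 40 N, if the wrist force passes 120 N, or if a joint passes its speed limit or range.

## Robot

A 6-joint arm with a two-finger parallel gripper is mounted at the origin on the work surface. World frame = base frame: x ahead of the robot, y to its left, z up, the work surface at z = 0. Lengths are in m, angles in degrees, forces in N, time in s.
With the tool pointing down it reaches from about 0.375 to 0.9 m from the base axis. Payload 3.1 kg.
Tool frame: the origin (TCP) lies on the centre line of the jaws, within the pads' length; the fingertips stand 25 mm ahead of it and the grasp point (between the pads) lies 6 mm ahead of it; z points along the fingers, y is the line along which they close (so a half turn about z gives the same grasp; the last joint's range is limited). The gripper opens to 87 mm and grips with 3 to 60 N. Pads are 19 mm wide; open, the fingers measure 117 mm over their backs; the gripper's body (75 mm by 190 mm) begins 51 mm behind the grasp point.
Start: joints at [-84.311, 30.224, 82.088, -0, 67.689, -10.227], TCP at [0.171, -0.601, 0.248] pointing down, gripper open.
Joint ranges: [-176.69, 176.69], [-43.24, 126.21], [12.49, 139.97], [-82, 262], [0, 151.66], [-163.58, 163.58]. Speed limits (degrees/s): [159.86, 159.86, 180, 180, 180, 180].

## Interface

Orientations are given as a 3x3 rotation matrix whose columns are the frame's x, y, z axes.
In Python, from rig import * gives the robot as it stands.
- The arm moves only by the tool step_arm, never from a script. Its argument "steps" is a list of rows, each a list of 7 numbers: the shift along the tool's x, y, z normalised to -1 to 1, where 1 is 0.3 m, then the turn, a rotation vector about the tool's x, y, z normalised to -1 to 1, where 1 is 45 degrees, then the gripper's target within -1 to 1 (shut at 1, half-way at 0, fully open at -1). A call has 1 to 8 rows; each row is the pose to reach, as a shift and turn from the pose commanded when the call began, along the tool's axes at that moment; what a row does not reach only later rows make up. A row lasts 1/12 s, in which the tool goes at most 41.7 mm and 7.16 degrees, less where a joint would pass 70% of its speed; a pose out of reach is approached as far as the arm can. A call with a number of a shift or a turn outside -1 to 1 is refused whole. A call with a gripper value outside its range is refused whole. The fingers move at their own pace and stop on an object; the grip force is fixed at half the most. Time passes only in rows, so rows that repeat a pose let the fingers close. It gives the time, the measured TCP pose, the force, the opening and the grip force at its end, in the units of the state.
- read_state(): the state, without advancing time (a new reading comes with each control period).
- capture(name): name is "scene" or "top" or "wrist"; returns a dict with "image" (400x640x3 uint8, red, green, blue), "vertical_fov" (degrees; the focal length in pixels is half the picture's height over the tangent of half this angle, whatever the lens; pixels are square), "cx", "cy" (the principal point, pixels), "k1" (the pictures are not rectified: a ray, as slopes to the right and down, at radius r is drawn at 1 + k1 r^2 times it, then the intrinsics apply), "world_from_camera" (4x4, takes a point from camera to world coordinates); the wrist camera has in their place "T_tool_cam" (4x4, takes a point from camera to tool coordinates, whose origin is the TCP and whose axes are the flange's). Camera axes: x right, y down, z forward; pixel columns grow to the right and rows downward; lengths in m; the calibration is good to about 2 mm. A picture is of the moment at which its call begins: read the wrist's pose just before it. There is no depth.
- hand_in(): hands the job in; it is judged then, once.
The state is a dict: "time_s": time; "joint_positions": joint angles; "qvel": joint speeds; "tau": joint torques, N m; "position": TCP position; "tcp_rot": TCP orientation; "force": force on the tool from outside, world axes, zero at the start; "moment": the same for the moment, N m; "opening": opening from 0.0 (shut) to 1.0 (fully open); "grasp_force": force on a finger pad.
Only numpy, scipy, OpenCV 4.12 (cv2) and the standard library are available. Lean on these libraries where they do the work, as an engineer would, in place of code of your own. Each camera call takes 0.05 s, during which the arm holds its last target. There are 200 camera calls.

## Working session

There is one attempt and no reset: what is moved stays moved. The work goes in short steps, Python scripts to look and compute and a tool call to move; the robot and the scene stay as the last step left them, time stands still between calls to the robot, and variables do not carry over. Pictures are saved under pics/ and viewed, at most 10 in all, crops included, and the job is handed in when it is done.

Besides the shell and the picture viewer there is one more tool, called after "Request:" by a JSON object that holds its "fn" and its "kwargs". step_arm: Moves the arm, as the interface text tells. Scaled input: -1 to 1 covers 0.3 m each way for a shift and 45 degrees each way for a turn. Its arguments: {"type":"object","properties":{"steps":{"type":"array"}},"required":["steps"]}

```bash
mkdir -p pics; cat > h.py <<'E'
from rig import *
import numpy as np, cv2, json
def snap(n,f):
    c=capture(n); cv2.imwrite('pics/'+f+'.png',c['image'][:,:,::-1]); np.save('pics/'+f+'.npy',c,allow_pickle=True); return c
def load(f): return np.load('pics/'+f+'.npy',allow_pickle=True).item()
def K(c):
    h=c['image'].shape[0]; f=h/2/np.tan(np.radians(c['vertical_fov'])/2)
    return f
def ray(c,u,v):
    f=K(c); d=np.array([(u-c['cx'])/f,(v-c['cy'])/f]); s=d.copy()
    for _ in range(30): s=d/(1+c['k1']*(s@s))
    T=np.array(c['world_from_camera']); return T[:3,3],T[:3,:3]@np.array([s[0],s[1],1])
def atz(c,u,v,z):
    o,d=ray(c,u,v); return o+d*(z-o[2])/d[2]
def proj(c,p):
    T=np.linalg.inv(c['world_from_camera']); q=T[:3,:3]@np.array(p)+T[:3,3]; s=q[:2]/q[2]; s=s*(1+c['k1']*(s@s)); return K(c)*s+[c['cx'],c['cy']]
def tri(*obs):
    A=np.zeros((3,3));b=np.zeros(3)
    for c,u,v in obs:
        o,d=ray(c,u,v); d=d/np.linalg.norm(d); P=np.eye(3)-np.outer(d,d); A+=P;b+=P@o
    x=np.linalg.solve(A,b); return x,[np.linalg.norm(np.cross(ray(c,u,v)[1]/np.linalg.norm(ray(c,u,v)[1]),x-ray(c,u,v)[0])) for c,u,v in obs]
E
python3 - <<'E'
from h import *
for n in('scene','top'):
    c=snap(n,n+'0'); print(n,c['vertical_fov'],c['k1'],np.round(c['world_from_camera'],3).tolist())
s=read_state();print(s['position'],np.round(s['tcp_rot'],3).tolist(),s['force'],s['time_s'])
E
```

```text
scene 53.44559330665229 -0.04667594724571831 [[-0.234, 0.781, -0.578, 1.166], [0.972, 0.198, -0.126, 0.135], [0.016, -0.592, -0.806, 0.909], [0.0, 0.0, 0.0, 1.0]]
top 52.3219250463433 -0.0002282848532303931 [[-0.015, -0.997, 0.073, 0.517], [-1.0, 0.015, -0.004, 0.009], [0.003, -0.073, -0.997, 1.315], [0.0, 0.0, 0.0, 1.0]]
[ 0.17135839 -0.60039178  0.24666766] [[0.962, 0.274, -0.0], [0.274, -0.962, 0.002], [0.0, -0.002, -1.0]] [-0.21530865  0.7719717   0.08878736] 0.1
```

View pics/scene0.png

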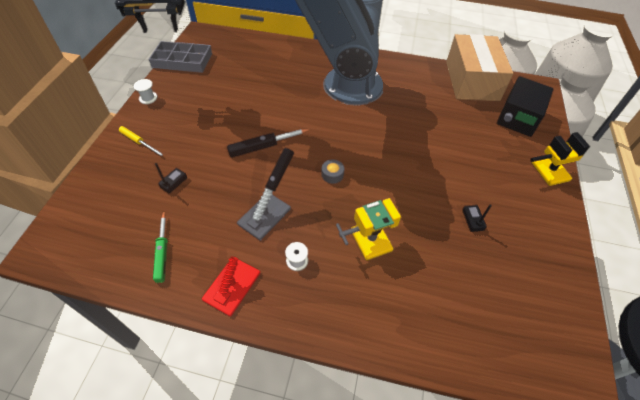

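View pics/top0.png

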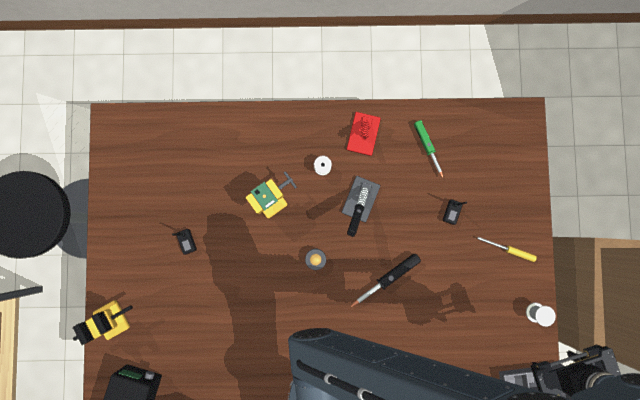

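Candidates for the iron: black one in the grey stand (scene 278,175; top 357,215), black one lying on the bench (scene 265,143; top 385,280), which looks bigger, and green (scene 160,248), which is excluded. The one in the grey stand looks like the one meant. I'll check it in an enlarged crop.

```bash
python3 - <<'E'
from h import *
a=load('scene0')['image'][120:270,215:415]; b=load('top0')['image'][150:310,230:430]
a=cv2.resize(a,None,fx=4,fy=4,interpolation=2)[:600];b=cv2.resize(b,None,fx=4,fy=4,interpolation=2)[:600]
cv2.imwrite('pics/ca.png',a[:,:,::-1]);cv2.imwrite('pics/cb.png',b[:,:,::-1])
E
```

```text
(no output)
```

View pics/ca.png

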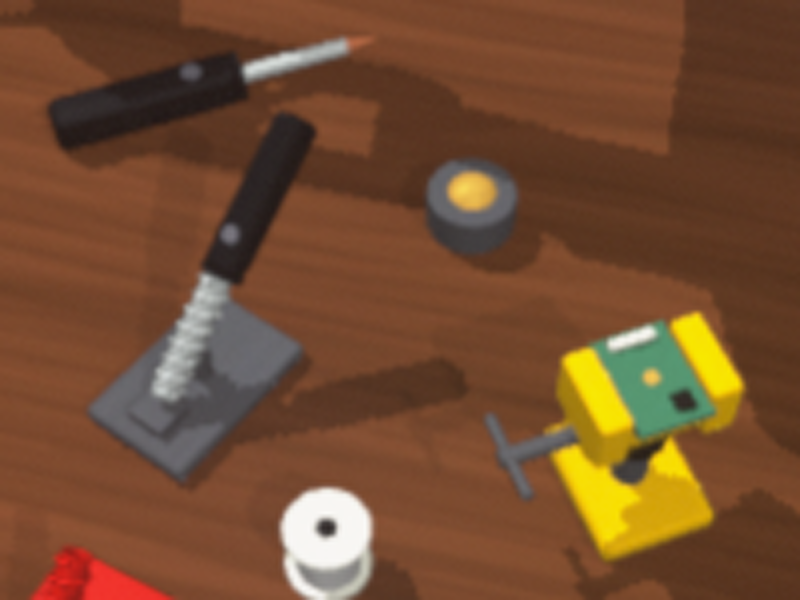

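View pics/cb.png

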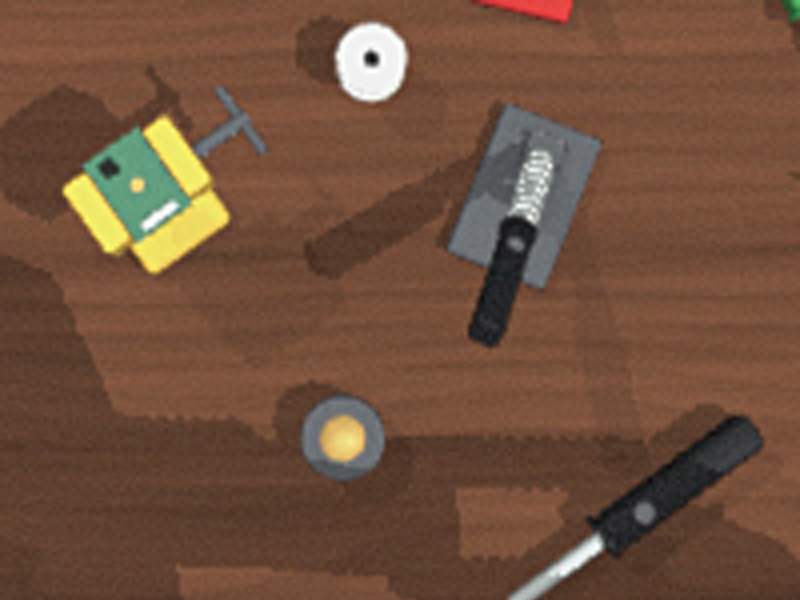

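The crops confirm it: the iron in the grey stand has a visibly smaller handle than the lying black one. The board's brass pad is at scene (378,214) and top (264.5,196).

```bash
cat > fit.py <<'E'
from h import *
from scipy.optimize import least_squares
S=load('scene0');T=load('top0')
cs=lambda u,v:((u+.5)/4-.5+215,(v+.5)/4-.5+120)
ct=lambda u,v:((u+.5)/4-.5+230,(v+.5)/4-.5+150)
pad,e=tri((S,*cs(652,377)),(T,*ct(138,185)));print('pad',pad,e, atz(S,*cs(652,377),.126),atz(T,*ct(138,185),.126))
for n,a,b in(('back',(294,127),(487,328)),('front',(223,272),(517,226))): print(n,tri((S,*cs(*a)),(T,*ct(*b))))
# masks
def mask(c,roi):
    x0,y0,x1,y1=roi; im=c['image'][y0:y1,x0:x1].astype(int).max(2); m=np.uint8(im<48)
    n,l,st,ce=cv2.connectedComponentsWithStats(m); k=1+np.argmax(st[1:,4]); pts=np.argwhere(l==k)[:,::-1]+[x0,y0]
    return pts
ps=mask(S,(262,146,300,194));pt=mask(T,(340,198,375,242))
bx=[ct(*q) for q in((510,104),(600,140),(545,290),(448,250))]
B=np.array([atz(T,u,v,.014) for u,v in bx]);print('base',B.mean(0),np.degrees(np.arctan2(*(B[0]-B[3])[1::-1])),np.degrees(np.arctan2(*(B[1]-B[2])[1::-1])),np.linalg.norm(B[0]-B[3]),np.linalg.norm(B[1]-B[0]))
def handle(p):
    x,y,yaw=p; h=np.array([np.cos(yaw),np.sin(yaw),0]);a=(h-[0,0,1])/2**.5;l=np.array([-h[1],h[0],0]);z=np.cross(a,l)
    o=np.array([x,y,.092])-.059*a
    return o,a,l,z
def hull(c,p):
    o,a,l,z=handle(p); P=[proj(c,o+a*i+l*j+z*k) for i in(-.055,.055) for j in(-.012,.012) for k in(-.013,.013)]
    return cv2.convexHull(np.float32(P))
def feat(c,p):
    m=cv2.moments(hull(c,p)); cx,cy=m['m10']/m['m00'],m['m01']/m['m00']; th=.5*np.arctan2(2*m['mu11'],m['mu20']-m['mu02']); return np.array([cx,cy,20*th])
def pf(pts):
    c=pts.mean(0);C=np.cov(pts.T);return np.array([*c,20*.5*np.arctan2(2*C[0,1],C[0,0]-C[1,1])])
def r(p):
    d=np.concatenate([feat(S,p)-pf(ps),feat(T,p)-pf(pt)]); return d
print(len(ps),cv2.contourArea(hull(S,[.6,-.1,-.3])),len(pt),cv2.contourArea(hull(T,[.6,-.1,-.3])))
f=least_squares(r,[.6,-.1,-.3]);print(f.x,np.degrees(f.x[2]),f.fun)
print('origin',handle(f.x)[0])
E
python3 fit.py
```

```text
pad [0.62314803 0.16307371 0.12668924] [np.float64(0.00016044573442284735), np.float64(0.00016044573442285955)] [0.62270228 0.16293976 0.126     ] [0.62319235 0.16332358 0.126     ]
back (array([ 0.51492082, -0.08703603,  0.16260252]), [np.float64(4.622204623606551e-05), np.float64(4.622204623610741e-05)])
front (array([ 0.59047186, -0.11606087,  0.09780399]), [np.float64(0.00046314010429417574), np.float64(0.0004631401042941729)])
base [ 0.61984386 -0.1328042   0.014     ] -24.08199472234707 -21.476651929712677 0.12794656198564988 0.07780048100908618
373 567.5032332520932 225 287.6997484266758
[ 0.58983397 -0.10940995 -0.3       ] -17.188733853924695 [ 0.81940219  0.05556018 -1.61655931 -1.17984738  0.02927072 -2.1491619 ]
origin [ 0.549978   -0.09708106  0.1337193 ]
```

```bash
sed -i 's/\[.6,-.1,-.3\]);print(f.x/[.6,-.1,-.3],diff_step=1e-2);print(f.x/; s/im<48/im<TH/; s/^S=load/import sys;TH=int(sys.argv[1]);S=load/' fit.py; for t in 44 50 56 62; do python3 fit.py $t | tail -3; done
python3 - <<'E'
from h import *
c=capture('wrist');print(c['vertical_fov'],np.round(c['T_tool_cam'],3).tolist())
E
```

```text
271 567.5032332520932 191 287.6997484266758
[ 0.58869316 -0.11493116 -0.40128003] -22.99165198692779 [-0.63773985 -0.05922639 -0.18068024 -0.70356661  0.17686902  0.10090067]
origin [ 0.55028797 -0.09863573  0.1337193 ]
377 567.5032332520932 229 287.6997484266758
[ 0.58813318 -0.11648085 -0.40802714] -23.37823312968476 [-0.25793671 -0.09237009 -0.1562402  -0.29874145  0.01492506  0.08950979]
origin [ 0.54983881 -0.09992666  0.1337193 ]
414 567.5032332520932 251 287.6997484266758
[ 0.58842016 -0.11645618 -0.40338577] -23.112302011646698 [-0.07828168 -0.39274425 -0.11375762 -0.17322248 -0.30180695  0.05580772]
origin [ 0.55004937 -0.10007991  0.1337193 ]
436 567.5032332520932 255 287.6997484266758
[ 0.58833596 -0.11660601 -0.40812885] -23.38406048497014 [-0.02615475 -0.46705655 -0.27678967 -0.13103889 -0.38168171  0.15377603]
origin [ 0.55004327 -0.10004793  0.1337193 ]
60.448574280971805 [[0.002, -0.962, -0.275, 0.077], [1.0, 0.002, 0.001, 0.001], [-0.0, -0.275, 0.962, -0.138], [0.0, 0.0, 0.0, 1.0]]
```

```bash
cat >> h.py <<'E'
from scipy.spatial.transform import Rotation as Rn
YAW=np.radians(-23.2); MOUTH=np.array([.5883,-.1165,.092])
def Rt(az,tilt):  # tilt: tool leans so z points forward(+) / back(-) along az, degrees
    az=np.radians(az);t=np.radians(tilt);h=np.array([np.cos(az),np.sin(az),0])
    z=np.sin(t)*h-np.cos(t)*np.array([0,0,1]);y=np.array([h[1],-h[0],0]);return np.column_stack([np.cross(y,z),y,z])
def axis(): return np.array([np.cos(YAW),np.sin(YAW),-1])/2**.5
def go(p,R,s=None):
    s=s or read_state();R0=np.array(s['tcp_rot']);d=R0.T@(np.array(p)-s['position'])/.3
    r=Rn.from_matrix(R0.T@R).as_rotvec(degrees=True)/45
    print('steps',np.round(d,4).tolist(),np.round(r,4).tolist())
R1=Rt(-23.2,-20)
G=MOUTH-.059*axis()-.012*axis()  # grasp point
TCP=G-.006*R1[:,2]
E
python3 - <<'E'
from h import *
print(TCP); s=read_state(); print(s['joint_positions'])
go(TCP-.15*R1[:,2],R1)
go([.35,-.38,.36],Rt(0,0),s)
E
```

```text
[ 0.54404137 -0.09753073  0.14784274]
[-8.43118588e+01  3.02655795e+01  8.21375969e+01  1.55867278e-03
  6.76884194e+01 -1.02267181e+01]
steps [1.7871, -1.1641, -0.1375] [0.1496, -0.4267, 0.8606]
steps [0.7743, -0.5443, -0.3762] [-0.002, -0.0001, 0.3537]
```

Request:
{"fn": "step_arm", "kwargs": {"steps": [[0,0,-0.38,0,0,0.1,-1],[0.3,-0.2,-0.38,0,0,0.2,-1],[0.5,-0.35,-0.38,0,0,0.35,-1],[0.77,-0.54,-0.38,0,0,0.35,-1],[0.77,-0.54,-0.38,0,0,0.35,-1],[0.77,-0.54,-0.38,0,0,0.35,-1],[0.77,-0.54,-0.38,0,0,0.35,-1],[0.77,-0.54,-0.38,0,0,0.35,-1]]}}

```text
time_s: 0.82
position: [0.3481, -0.382, 0.3612]
tcp_rot: [[1.0, 0.002, -0.0], [0.002, -1.0, 0.0], [-0.0, -0.0, -1.0]]
force: [0.6, -0.6, -0.1]
opening: 0.997
grasp_force: 0.0
```

```bash
python3 - <<'E'
from h import *
s=read_state(); print(s['position'],s['joint_positions'])
go(TCP-.15*R1[:,2],R1,s)
E
```

```text
[ 0.3481423  -0.38204753  0.36124219] [-6.00617032e+01  1.47737440e+01  8.85111762e+01  4.20305145e-03
  7.67406654e+01  2.97990852e+01]
steps [0.8123, -0.879, 0.2417] [0.09, -0.4379, 0.5134]
```

Request:
{"fn": "step_arm", "kwargs": {"steps": [[0.2,-0.22,0.0,0.02,-0.1,0.13,-1],[0.4,-0.44,0.0,0.04,-0.22,0.26,-1],[0.6,-0.66,0.1,0.07,-0.33,0.4,-1],[0.812,-0.879,0.242,0.09,-0.438,0.513,-1],[0.812,-0.879,0.242,0.09,-0.438,0.513,-1],[0.812,-0.879,0.242,0.09,-0.438,0.513,-1],[0.812,-0.879,0.242,0.09,-0.438,0.513,-1],[0.812,-0.879,0.242,0.09,-0.438,0.513,-1]]}}

```text
time_s: 1.48
position: [0.5621, -0.1495, 0.2989]
tcp_rot: [[0.864, -0.393, -0.315], [-0.369, -0.92, 0.134], [-0.343, 0.0, -0.939]]
force: [0.5, 0.1, -0.5]
opening: 1.0
grasp_force: 0.0
```

Request:
{"fn": "step_arm", "kwargs": {"steps": [[0,0,0,0,0,0,-1],[0,0,0,0,0,0,-1],[0,0,0,0,0,0,-1],[0,0,0,0,0,0,-1]]}}

```text
time_s: 1.82
position: [0.5604, -0.1523, 0.3005]
tcp_rot: [[0.864, -0.394, -0.314], [-0.371, -0.919, 0.134], [-0.342, 0.001, -0.94]]
force: [-0.8, 0.5, -0.9]
opening: 1.0
grasp_force: 0.0
```

```bash
python3 - <<'E'
from h import *
s=read_state(); print(s['position'],s['joint_positions'])
go(TCP-.15*R1[:,2],R1,s)
c=snap('wrist','w1')
T=np.eye(4);T[:3,:3]=s['tcp_rot'];T[:3,3]=s['position'];c['world_from_camera']=T@c['T_tool_cam'];np.save('pics/w1.npy',c,allow_pickle=True)
im=c['image'].copy()
a=axis();l=np.array([-np.sin(YAW),np.cos(YAW),0]);z=np.cross(a,l);o=MOUTH-.059*a
for i in(-.055,.055):
  for j in(-.012,.012):
    for k in(-.013,.013): u=proj(c,o+a*i+l*j+z*k);cv2.circle(im,tuple(int(q) for q in np.round(u)),2,(255,0,0),-1)
cv2.circle(im,tuple(int(q) for q in np.round(proj(c,MOUTH))),3,(0,255,0),1)
cv2.imwrite('pics/w1m.png',im[:,:,::-1])
E
```

```text
[ 0.56040445 -0.15233873  0.30054899] [-25.77518873  32.37075012  71.82544828  -0.92301045  95.75215628
  87.53233285]
steps [0.0592, -0.1465, 0.02] [0.0009, -0.0007, -0.001]
```

View pics/w1m.png

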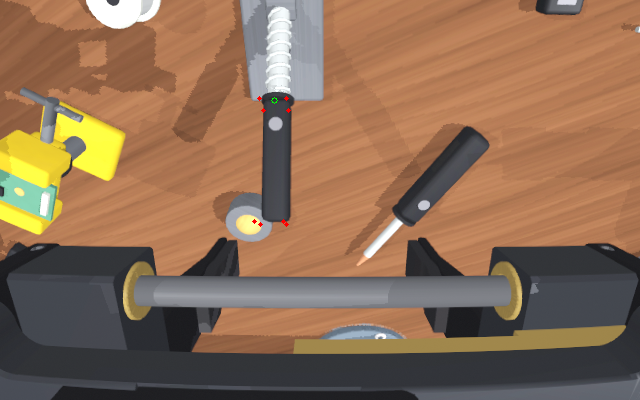

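The wrist view shows the handle between (278,97) and (276,219), about 3–5 px right of my model. I'll refit with this picture included.

```bash
cat > fit2.py <<'E'
import sys; sys.argv=['',  '58']
import io,contextlib
with contextlib.redirect_stdout(io.StringIO()): exec(open('fit.py').read())
W=load('w1')
im=W['image'].astype(int).max(2)[92:232,255:300];
m=np.uint8(im<95);n,l_,st,ce=cv2.connectedComponentsWithStats(m);k=1+np.argmax(st[1:,4])
mk=np.uint8(l_==k);mk=cv2.morphologyEx(mk,cv2.MORPH_CLOSE,np.ones((13,13),np.uint8))
pw=np.argwhere(mk)[:,::-1]+[255,92];print(pw.min(0),pw.max(0),len(pw))
def featW(p): return feat(W,p)
f1=lambda p:(feat(W,p)-pf(pw))*[1,.5,1]
for fn in (f1,lambda p:np.concatenate([r(p)*1.5,f1(p)])):
    f=least_squares(fn,[.588,-.1165,-.4],diff_step=1e-2);print(f.x,np.degrees(f.x[2]),f.fun.round(2),handle(f.x)[0])
E
python3 fit2.py
```

```text
[255  92] [299 221] 3791
[ 0.59255332 -0.12434647 -0.42585017] -24.39941724692928 [ 0.  0. -0.] [ 0.55456006 -0.10711243  0.1337193 ]
[ 0.58871852 -0.12015256 -0.41233654] -23.625143289291408 [-2.12 -0.81 -0.18  1.48 -0.69  0.31 -1.55  2.58 -0.19] [ 0.55049584 -0.10343351  0.1337193 ]
```

```bash
sed -i 's/MOUTH=np.array(\[.5883,-.1165/MOUTH=np.array([.5875,-.1183/' h.py; python3 - <<'E'
from h import *
s=read_state(); print(TCP)
go(TCP-.06*R1[:,2],R1,s);go(TCP,R1,s)
E
```

```text
[ 0.54324137 -0.09933073  0.14784274]
steps [0.0588, -0.1409, 0.3208] [0.0005, -0.0012, -0.0017]
steps [0.0586, -0.1409, 0.5208] [0.0005, -0.0012, -0.0017]
```

Request:
{"fn": "step_arm", "kwargs": {"steps": [[0.059,-0.141,0,0,0,0,-1],[0.059,-0.141,0.1,0,0,0,-1],[0.059,-0.141,0.2,0,0,0,-1],[0.059,-0.141,0.3,0,0,0,-1],[0.059,-0.141,0.4,0,0,0,-1],[0.059,-0.141,0.47,0,0,0,-1],[0.059,-0.141,0.521,0,0,0,-1],[0.059,-0.141,0.521,0,0,0,-1]]}}

```text
time_s: 2.53
position: [0.5405, -0.0982, 0.1452]
tcp_rot: [[0.861, -0.395, -0.32], [-0.371, -0.919, 0.137], [-0.348, 0.001, -0.937]]
force: [-0.6, 0.1, -1.0]
opening: 0.998
grasp_force: 0.0
```

Request:
{"fn": "step_arm", "kwargs": {"steps": [[0,0,0,0,0,0,-0.2],[0,0,0,0,0,0,-0.1],[0,0,0,0,0,0,0.1],[0,0,0,0,0,0,0.2],[0,0,0,0,0,0,0.2],[0,0,0,0,0,0,0.2],[0,0,0,0,0,0,0.2]]}}

```text
time_s: 3.12
position: [0.544, -0.098, 0.1476]
tcp_rot: [[0.864, -0.393, -0.314], [-0.37, -0.92, 0.134], [-0.341, 0.0, -0.94]]
force: [-0.1, 0.1, 0.6]
opening: 0.552
grasp_force: 0.0
```

```bash
python3 - <<'E'
from h import *
s=read_state(); print(s['position'],TCP,s['opening'],s['force'])
T=np.eye(4);T[:3,:3]=s['tcp_rot'];T[:3,3]=s['position']
c=snap('wrist','w2')
E
```

```text
[ 0.54403472 -0.09795219  0.14756545] [ 0.54324137 -0.09933073  0.14784274] 0.5516933216215736 [-0.07408287  0.08943057  0.62941815]
```

View pics/w2.png

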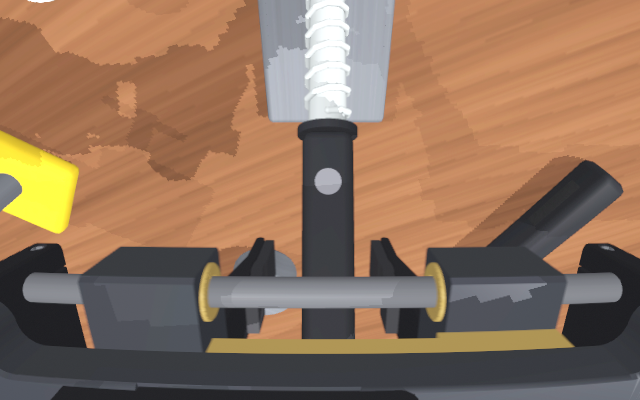

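Collar sits on the mouth. The handle is centred at column 328 and the fingers at 322.5, so I shift about 2.2 mm along tool +y and close.

Request:
{"fn": "step_arm", "kwargs": {"steps": [[0,0.0073,0,0,0,0,0.2],[0,0.0073,0,0,0,0,0.3],[0,0.0073,0,0,0,0,0.35],[0,0.0073,0,0,0,0,0.4],[0,0.0073,0,0,0,0,0.4],[0,0.0073,0,0,0,0,0.45],[0,0.0073,0,0,0,0,0.5]]}}

```text
time_s: 3.75
position: [0.5429, -0.1001, 0.1472]
tcp_rot: [[0.864, -0.393, -0.315], [-0.37, -0.92, 0.134], [-0.342, 0.001, -0.94]]
force: [-1.3, -1.2, 0.6]
opening: 0.276
grasp_force: 30.0
```

Request:
{"fn": "step_arm", "kwargs": {"steps": [[0,0,0,0,0,0,0.6],[0,0,0,0,0,0,1],[0,0,0,0,0,0,1],[0,0,0,0,0,0,1],[0,0,0,0,0,0,1],[0,0,0,0,0,0,1]]}}

```text
time_s: 4.25
position: [0.5429, -0.1, 0.1472]
tcp_rot: [[0.864, -0.393, -0.314], [-0.37, -0.919, 0.134], [-0.342, 0.0, -0.94]]
force: [-0.5, -1.2, 0.0]
opening: 0.277
grasp_force: 30.0
```

```bash
python3 - <<'E'
from h import *
s=read_state(); R=np.array(s['tcp_rot']);print(s['position'],s['force'],R.T@s['force'],s['opening'],s['grasp_force'],s['moment'])
go(s['position']-.115*axis(),R,s)
E
```

```text
[ 0.54288538 -0.10002672  0.14721926] [-0.49362373 -1.16176595  0.01822249] [-0.00325472  1.26229003 -0.01760268] 0.27677105200488333 29.98556332429871 [-0.16575302 -0.10578721 -0.02385968]
steps [-0.3474, -0.0001, -0.1621] [0.0, 0.0, 0.0]
```

Request:
{"fn": "step_arm", "kwargs": {"steps": [[-0.0174,0,-0.0081,0,0,0,1],[-0.0347,0,-0.0162,0,0,0,1],[-0.0521,0,-0.0243,0,0,0,1],[-0.0695,0,-0.0324,0,0,0,1],[-0.0869,0,-0.0405,0,0,0,1],[-0.0869,0,-0.0405,0,0,0,1]]}}

```text
time_s: 4.75
position: [0.5235, -0.0914, 0.1686]
tcp_rot: [[0.864, -0.393, -0.314], [-0.369, -0.92, 0.134], [-0.342, 0.0, -0.94]]
force: [-0.1, -0.9, -1.1]
opening: 0.269
grasp_force: 30.0
```

Request:
{"fn": "step_arm", "kwargs": {"steps": [[-0.035,0,-0.0163,0,0,0,1],[-0.07,0,-0.0327,0,0,0,1],[-0.105,0,-0.049,0,0,0,1],[-0.14,0,-0.0653,0,0,0,1],[-0.175,0,-0.0817,0,0,0,1],[-0.21,0,-0.098,0,0,0,1],[-0.25,0,-0.1167,0,0,0,1],[-0.29,0,-0.1353,0,0,0,1]]}}

```text
time_s: 5.42
position: [0.4609, -0.0649, 0.2365]
tcp_rot: [[0.864, -0.393, -0.314], [-0.37, -0.919, 0.134], [-0.342, 0.0, -0.94]]
force: [0.5, 0.6, -1.3]
opening: 0.273
grasp_force: 30.0
```

```bash
cat >> h.py <<'E'
def fin(az,hgt,pad=np.array([.6230,.1631,.126])):
    R=Rt(az,25); h=np.array([np.cos(np.radians(az)),np.sin(np.radians(az)),0])
    return pad+[0,0,hgt]-.157*h-.006*R[:,2],R
E
python3 - <<'E'
from h import *
s=read_state(); R=np.array(s['tcp_rot']);print(s['position'],s['force'],s['opening'],s['joint_positions'])
p,Rf=fin(45,.10);print(p)
go(s['position']+[0,0,.06],Rt(-23.2,25),s); go(p,Rf,s)
E
```

```text
[ 0.46090496 -0.06485415  0.23646707] [ 0.49472759  0.61505988 -1.32686098] 0.2733079295135436 [-22.03375255  27.12900159  93.43984348   0.37251897  79.40189079
  90.989996  ]
[0.51019122 0.05029122 0.23143785]
steps [-0.0683, 0.0001, -0.188] [0.0004, 0.9994, 0.0011]
steps [0.0058, -0.4175, 0.0156] [0.0683, 0.8766, -1.5486]
```

Request:
{"fn": "step_arm", "kwargs": {"steps": [[-0.04,0,-0.1,0,0,0,1],[-0.068,0,-0.188,0,0.15,0,1],[-0.068,0,-0.188,0,0.3,0,1],[-0.068,0,-0.188,0,0.45,0,1],[-0.068,0,-0.188,0,0.6,0,1],[-0.068,0,-0.188,0,0.75,0,1],[-0.068,0,-0.188,0,0.9,0,1],[-0.068,0,-0.188,0,1.0,0,1]]}}

```text
time_s: 6.08
position: [0.459, -0.0639, 0.2957]
tcp_rot: [[0.832, -0.393, 0.391], [-0.355, -0.92, -0.167], [0.425, 0.0, -0.905]]
force: [-0.3, -0.1, -2.4]
opening: 0.28
grasp_force: 30.0
```

```bash
python3 - <<'E'
from h import *
s=read_state(); R=np.array(s['tcp_rot']);print(s['position'],s['force'],s['opening'],s['joint_positions'])
p,Rf=fin(45,.13);p1,R15=fin(15,.15)
go([.47,-.0,.30],Rt(15,25),s); go(p,Rf,s)
E
```

```text
[ 0.45904534 -0.06392765  0.29568026] [-0.30020234 -0.13313566 -2.42370088] 0.2798143169153045 [-21.28826916   6.38277818 116.62054632  -1.51180773  31.84742511
  92.9441131 ]
steps [-0.0392, -0.2103, -0.0344] [0.3595, -0.0035, -0.7673]
steps [-0.042, -0.4171, 0.1063] [0.6422, -0.0031, -1.3711]
```

Request:
{"fn": "step_arm", "kwargs": {"steps": [[-0.005,-0.03,-0.004,0.05,0,-0.11,1],[-0.01,-0.06,-0.01,0.1,0,-0.22,1],[-0.016,-0.09,-0.014,0.155,0,-0.33,1],[-0.022,-0.12,-0.018,0.206,0,-0.44,1],[-0.028,-0.15,-0.023,0.258,0,-0.55,1],[-0.033,-0.18,-0.028,0.31,0,-0.66,1],[-0.039,-0.21,-0.034,0.36,0,-0.767,1],[-0.039,-0.21,-0.034,0.36,0,-0.767,1]]}}

```text
time_s: 6.75
position: [0.4723, -0.0008, 0.3001]
tcp_rot: [[0.875, 0.26, 0.408], [0.235, -0.965, 0.112], [0.423, -0.002, -0.906]]
force: [0.7, -0.2, -2.1]
opening: 0.271
grasp_force: 30.0
```

```bash
python3 - <<'E'
from h import *
s=read_state(); R=np.array(s['tcp_rot']);print(s['position'],s['force'],s['opening'],s['joint_positions'])
p,Rf=fin(45,.13)
print(p);go(p,Rf,s)
E
```

```text
[ 0.4723496  -0.00083111  0.30007859] [ 0.71181754 -0.21354116 -2.07499026] 0.2713785984575301 [-23.13287241   6.79507505 115.10415369  23.88354791  40.53872177
  35.91456385]
[0.51019122 0.05029122 0.26143785]
steps [0.096, -0.1314, 0.1872] [0.2787, -0.0012, -0.6033]
```

Request:
{"fn": "step_arm", "kwargs": {"steps": [[0.01,-0.02,0.02,0.046,0,-0.1,1],[0.03,-0.04,0.05,0.093,0,-0.2,1],[0.048,-0.065,0.09,0.14,0,-0.3,1],[0.064,-0.088,0.12,0.186,0,-0.4,1],[0.08,-0.11,0.155,0.232,0,-0.5,1],[0.096,-0.131,0.187,0.279,0,-0.603,1],[0.096,-0.131,0.187,0.279,0,-0.603,1],[0.096,-0.131,0.187,0.279,0,-0.603,1]]}}

```text
time_s: 7.42
position: [0.5106, 0.0493, 0.2609]
tcp_rot: [[0.644, 0.704, 0.3], [0.638, -0.711, 0.297], [0.422, -0.0, -0.907]]
force: [-0.1, 0.9, -1.5]
opening: 0.273
grasp_force: 30.0
```

```bash
python3 - <<'E'
from h import *
s=read_state(); R=np.array(s['tcp_rot']);print(s['position'],s['force'],s['opening'],s['joint_positions'])
S=snap('scene','s3');T=snap('top','t3')
p=np.array([.623,.163,.256]);us=proj(S,p);ut=proj(T,p);print(us,ut)
def crop(c,u):
    x,y=int(u[0])-60,int(u[1])-45; x=max(x,0); return cv2.resize(c['image'][y:y+90,x:x+120],None,fx=400/120,fy=400/120,interpolation=2),(x,y)
a,oa=crop(S,us);b,ob=crop(T,ut+[15,25]);print(oa,ob)
cv2.imwrite('pics/m3.png',np.hstack([a,b])[:,:,::-1])
E
```

```text
[0.5105653  0.04932393 0.26085386] [-0.13474908  0.91060888 -1.49864334] 0.2729440712168408 [-19.5963564   16.26401616 109.97013242  31.40496329  46.89852887
   5.30392335]
[386.09689175 179.89803436] [257.77674455 191.61758649]
(326, 134) (212, 171)
```

View pics/m3.png

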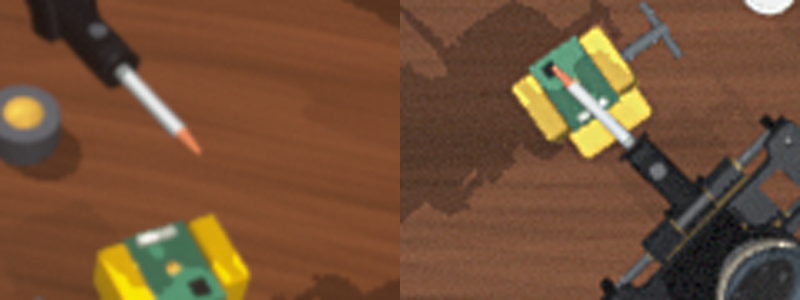

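Tip seen at scene (386,180) and top (258.5,191.4), on prediction. I'll check that the iron is level, then descend about 95 mm.

```bash
python3 - <<'E'
from h import *
S=load('s3');T=load('t3')
q=lambda o,u,v:((u+.5)*.3-.5+o[0],(v+.5)*.3-.5+o[1])
a=tri((S,*q((326,134),200,154)),(T,*q((212,171),155,68)));b=tri((S,*q((326,134),122,70)),(T,*q((212,171),231,142)));print(a,b)
d=a[0]-b[0];print(np.linalg.norm(d),np.degrees(np.arcsin(d[2]/np.linalg.norm(d))))
s=read_state();p,R=fin(45,.035);go(p,R,s)
E
```

```text
(array([0.62431926, 0.16190801, 0.25743686]), [np.float64(9.533876772743717e-05), np.float64(9.533876772745087e-05)]) (array([0.56559561, 0.10248269, 0.25678324]), [np.float64(0.000463661060527083), np.float64(0.00046366106052712664)])
0.08354797406722586 0.44824463816181814
steps [-0.1317, -0.0026, 0.2875] [0.003, -0.0001, -0.0049]
```

Request:
{"fn": "step_arm", "kwargs": {"steps": [[-0.02,-0.002,0.044,0,0,0,1],[-0.042,-0.002,0.092,0,0,0,1],[-0.064,-0.002,0.14,0,0,0,1],[-0.084,-0.002,0.184,0,0,0,1],[-0.104,-0.002,0.228,0,0,0,1],[-0.12,-0.002,0.262,0,0,0,1],[-0.132,-0.002,0.287,0,0,0,1],[-0.132,-0.002,0.287,0,0,0,1]]}}

```text
time_s: 8.18
position: [0.5099, 0.0501, 0.1655]
tcp_rot: [[0.644, 0.704, 0.299], [0.638, -0.71, 0.298], [0.422, -0.001, -0.907]]
force: [0.4, 0.1, -1.8]
opening: 0.274
grasp_force: 30.0
```

Request:
{"fn": "step_arm", "kwargs": {"steps": [[0,0,0,0,0,0,1],[0,0,0,0,0,0,1],[0,0,0,0,0,0,1],[0,0,0,0,0,0,1],[0,0,0,0,0,0,1],[0,0,0,0,0,0,1]]}}

```text
time_s: 8.68
position: [0.5111, 0.0501, 0.1667]
tcp_rot: [[0.642, 0.706, 0.301], [0.64, -0.709, 0.298], [0.424, 0.002, -0.906]]
force: [-0.0, -0.9, -2.6]
opening: 0.275
grasp_force: 30.0
```

```bash
python3 - <<'E'
from h import *
s=read_state(); print(s['position'],fin(45,.035)[0],s['force'],np.abs(s['qvel']).max())
S=snap('scene','s4');T=snap('top','t4')
p=np.array([.623,.163,.161]);us=proj(S,p);ut=proj(T,p);print(us,ut)
def crop(c,u):
    x,y=int(u[0])-60,int(u[1])-45; return cv2.resize(c['image'][y:y+90,x:x+120],None,fx=400/120,fy=400/120,interpolation=2),(x,y)
a,oa=crop(S,us);b,ob=crop(T,ut+[15,25]);print(oa,ob)
cv2.imwrite('pics/m4.png',np.vstack([np.hstack([a,b]),cv2.resize(np.hstack([S['image'],T['image']]),(800,250))])[:,:,::-1])
E
```

```text
[0.51114403 0.05014968 0.16670618] [0.51019122 0.05029122 0.16643785] [-0.00986163 -0.92998313 -2.58819331] 0.20247010768832902
[379.72437889 205.57336921] [262.63919396 194.87056423]
(319, 160) (217, 174)
```

View pics/m4.png

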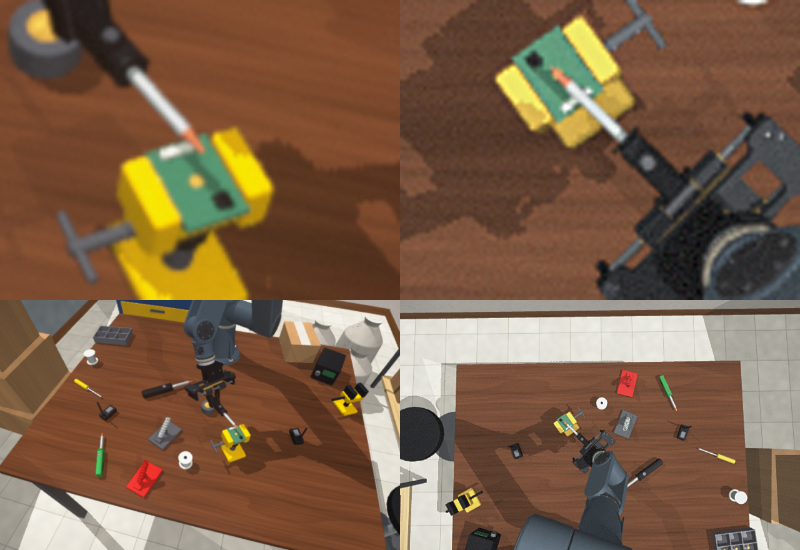

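Tip at scene (379,205) and top (263.4,195.6), within about 1.5 mm of the target. The stand, reel, cleaner and radios are where they were. Handing in.

```bash
python3 -c "
from rig import *
print(hand_in())"
```

```text
the job is handed in; nothing more can be done
None
```

The job is handed in with the iron drawn from its stand and held level and still, its tip about 3.5 cm above the middle of the board; in the final pictures it touches neither vice nor board, and the other things look unmoved.

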